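Weigh the ripe tomato without bruising it

TASK

Pick the big ripe tomato out from the two small ones on the cutting board and set it, stem up, in the middle of the kitchen scale's round pan. It bruises easily: hold it with a light grip, put it down gently without dropping or pressing it, and leave the small tomatoes where they lie.

Things in the scene. Friction and masses are not known exactly. Their poses are not given: they have to be found in the camera images.
- big_tomato_center (a point): centre (half-way up) of the big red tomato on the white cutting board (280 x 300 x 12 mm): 62 mm across, 52 mm tall, about 0.13 kg, flat underneath, stem up (z axis up through the stem). Underside 26 mm below this point; sides upright from 9 mm below it to 7 mm above. Nothing else within 75 mm. A grip of 5 to 10 N carries it; gripping harder than 20 N (40 N over both fingers) bruises it.
- small_tomato_a_center (a point): centre (half-way up) of a small red tomato, 45 mm across and 37 mm tall, standing on the same board; to be left there. The board also carries a brown onion, 66 mm across and 68 mm tall, which is not listed.
- small_tomato_b_center (a point): centre (half-way up) of the other small red tomato, same size, also on the board; to be left there
- scale_pan (a point): centre of the flat floor of the scale's round aluminium pan, 64 mm above the table; z points up. The pan floor is 172 mm across, inside a rim 6 mm high and 192 mm across; the pan is fixed on a grey scale housing 200 x 200 mm and does not give; the tomato bruises if it meets it with over 20 N. Nothing else stands on the scale.
Mind the look-alikes: they are no part of the job. Leave any blue or purple look-alike of the part that bears big_tomato_center alone.

How it is judged:
At the end, for the whole second after the job is handed in: The big tomato rests on the pan floor, released and still, within 30 mm of the pan's middle, stem up within about 14 degrees, and the small tomatoes are within 20 mm of where they started (horizontal distance between big_tomato_center and scale_pan below 0.03 m and z of big_tomato_center in the frame of scale_pan between 0.02 and 0.032 m and angle between big_tomato_center's own z axis and vertical below 0.25 rad and linear speed of big_tomato below 0.02 m/s and distance of each of small_tomato_a_center, small_tomato_b_center from where it was at the start of the episode below 0.02 m); the robot touches nothing.
It fails at once if the big tomato is gripped harder than 20 N (more than 40 N summed over the fingers) (contact force between the fingers and big_tomato above 40 N).
It fails at once if the big tomato meets the scale with more than 20 N (dropped or pressed) (contact force between big_tomato and scale above 20 N).
It fails at once if a small tomato is shifted by more than 20 mm (distance of any of small_tomato_a_center, small_tomato_b_center from where it was at the start of the episode above 0.02 m).
It also fails if it takes over 40 s, if anything falls off the work surface, if the arm or the gripper's body presses on something with over 40 N, if the wrist force passes 120 N, or if a joint passes its speed limit or range.

ROBOT

A 6-joint arm with a two-finger parallel gripper is mounted at the origin on the work surface. World frame = base frame: x ahead of the robot, y to its left, z up, the work surface at z = 0. Lengths are in m, angles in rad, forces in N, time in s.
With the tool pointing down it reaches from about 0.35 to 1 m from the base axis. Payload 7.1 kg.
Tool frame: the origin (TCP) lies at the very end of the fingers, on their centre line; the grasp point (between the pads) lies 19 mm behind it; z points along the fingers, y is the line along which they close (so a half turn about z gives the same grasp; the last joint's range is limited). The gripper opens to 85 mm and grips with 20 to 120 N. Pads are 22 mm wide; open, the fingers measure 114 mm over their backs; the gripper's body (76 mm by 85 mm) begins 54 mm behind the grasp point. The pads swing forward as they close: fully open they stand 13 mm farther back than shut.
Start: joints at [-1.265, 0.423, 1.63, -0, 1.089, -0.019], TCP at [0.199, -0.592, 0.231] pointing down, gripper open.
Joint ranges: [-3, 3], [-0.9, 2.11], [0.09, 2.58], [-1.31, 4.45], [0.11, 2.69], [-2.54, 2.54]. Speed limits (rad/s): [2.39, 2.39, 3.01, 3.14, 3.14, 3.14].

INTERFACE

Orientations are given as a unit quaternion [x, y, z, w].
In Python, from bench import env gives the robot as it stands. The module is installed in compiled form; this text tells all that it offers.
- The arm moves only by the tool drive_tool, never from a script. Its argument "rows" is a list of rows, each a list of 5 numbers: the shift along the tool's x, y, z in cm, then the turn about the tool's z in degrees, then the closure in counts, from 0 (fully open) to 255 (shut). In form: [[x, y, z, turn, jaw], ...]. A call has 1 to 20 rows; each row is the pose to reach, as a shift and turn from the pose commanded when the call began, along the tool's axes at that moment; what a row does not reach only later rows make up. A row lasts 1/8 s, in which the tool goes at most 62.5 mm and 10.7 degrees, less where a joint would pass 70% of its speed; a pose out of reach is approached as far as the arm can. A call with a gripper value outside its range is refused whole. The fingers move at their own pace and stop on an object; "squeeze" is the grip in N (left out, the last holds). Time passes only in rows, so rows that repeat a pose let the fingers close. It gives the time, the measured TCP pose, the force, the opening and the grip force at its end, in the units of the state.
- env.state(): the state, without advancing time (a new reading comes with each control period).
- env.grab_frame(name): name is "side" or "top" or "wrist"; returns a dict with "img" (384x512x3 uint8, red, green, blue), "fov_y" (degrees; the focal length in pixels is half the picture's height over the tangent of half this angle, whatever the lens; pixels are square), "cx", "cy" (the principal point, pixels), "R" (3x3) and "t" (3): a world point X has camera coordinates R X + t; the wrist camera has in their place "T_tool_cam" (4x4, takes a point from camera to tool coordinates, whose origin is the TCP and whose axes are the flange's). Camera axes: x right, y down, z forward; pixel columns grow to the right and rows downward; lengths in m; the calibration is good to about 2 mm. A picture is of the moment at which its call begins: read the wrist's pose just before it. There is no depth.
- env.hand_in(): hands the job in; it is judged then, once.
The state is a dict: "t": time; "q": joint angles; "qd": joint speeds; "joint_torque": joint torques, N m; "position": TCP position; "eef_rot": TCP orientation; "wrist_force": force on the tool from outside, world axes, zero at the start; "ft_torque": the same for the moment, N m; "grip_width": finger opening in m; "finger_force": force on a finger pad.
Only numpy, scipy, OpenCV 4.12 (cv2) and the standard library are available. Lean on these libraries where they do the work, as an engineer would, in place of code of your own. Each camera call takes 0.05 s, during which the arm holds its last target. There are 200 camera calls.

## Working session

There is one attempt and no reset: what is moved stays moved. The work goes in short steps, Python scripts to look and compute and a tool call to move; the robot and the scene stay as the last step left them, time stands still between calls to the robot, and variables do not carry over. Pictures are saved under pics/ and viewed, at most 10 in all, crops included, and the job is handed in when it is done.

Besides the shell and the picture viewer there is one more tool, called as name(argument=value, ...), one argument or row to a line, values as JSON. drive_tool: Moves the arm, as the interface text tells. Its arguments: {"type":"object","properties":{"rows":{"type":"array"},"squeeze":{"type":"number"}},"required":["rows"]}

```bash
mkdir -p pics; cat > h.py <<'E'
from bench import env
import cv2, numpy as np
from scipy.spatial.transform import Rotation as Rn
def ray(f,u,v):
    fl=f["img"].shape[0]/2/np.tan(np.radians(f["fov_y"])/2)
    d=np.array([(u-f["cx"])/fl,(v-f["cy"])/fl,1.])
    R=np.array(f["R"]);t=np.array(f["t"])
    return -R.T@t, R.T@d
def at_z(f,u,v,z):
    o,d=ray(f,u,v); return o+d*(z-o[2])/d[2]
def save(f,n,box=None,k=1):
    im=f["img"][:,:,::-1]
    if box: x0,y0,x1,y1=box; im=im[y0:y1,x0:x1]
    cv2.imwrite("pics/"+n,cv2.resize(im,None,fx=k,fy=k,interpolation=cv2.INTER_CUBIC))
E
python3 - <<'E'
from h import *
s=env.state(); print(s)
for n in("top","side"):
    f=env.grab_frame(n); save(f,n+"0.png",k=1.5); print(n,f["fov_y"],f["cx"],f["cy"],f["R"],f["t"])
E
```

```text
{'t': 0.0, 'q': array([-1.26499282e+00,  4.23835687e-01,  1.63070670e+00,  2.20901613e-05,
        1.08859068e+00, -1.90278979e-02]), 'qd': array([-9.70905582e-04,  7.01423197e-05,  1.64265816e-03,  4.53010734e-04,
        2.67859476e-04,  9.74603638e-04]), 'joint_torque': array([-2.24385796e-03, -5.57385099e+01, -2.81741560e+01, -1.55765310e-04,
        7.27403865e-03,  2.26567821e-06]), 'position': array([ 0.19931508, -0.59178347,  0.23054234]), 'eef_rot': array([ 9.86840075e-01,  1.61697475e-01, -1.00378559e-04, -7.63698108e-04]), 'wrist_force': array([ 0.55461866, -0.38781354,  0.02206368]), 'ft_torque': array([-0.00052689, -0.01910212,  0.00663067]), 'finger_force': 0.0, 'grip_width': 0.08545367117066867}
top 50.797884797174994 255.62479849598458 190.7750249266331 [[-0.00550031 -0.99998135 -0.00265617]
 [-0.96895515  0.00598618 -0.24716408]
 [ 0.24717537  0.00121423 -0.96897   ]] [-0.01982629  0.61619688  0.77276333]
side 50.246139235329245 253.6867911582361 198.70960769840582 [[ 0.95993511 -0.28016604 -0.00561934]
 [-0.18147263 -0.60625098 -0.77429157]
 [ 0.21352347  0.74428941 -0.63280407]] [-0.58524632  0.1794009   0.94623446]
```

View pics/top0.png

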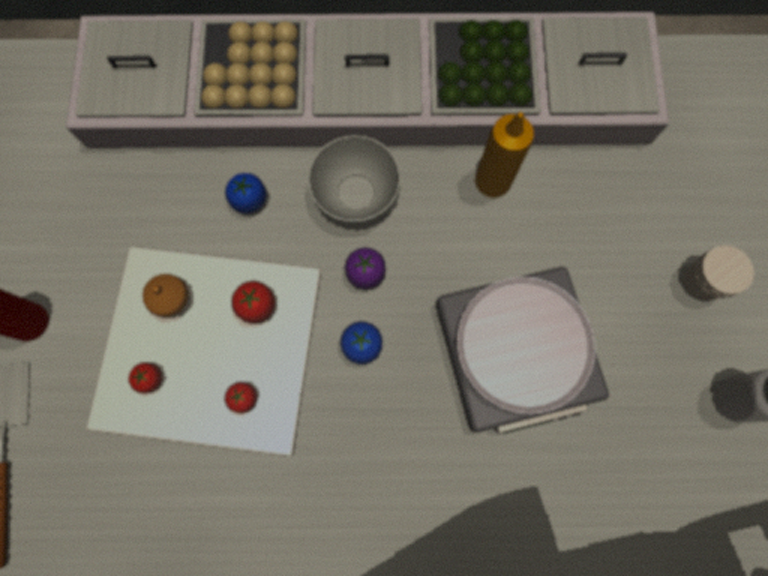

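View pics/side0.png

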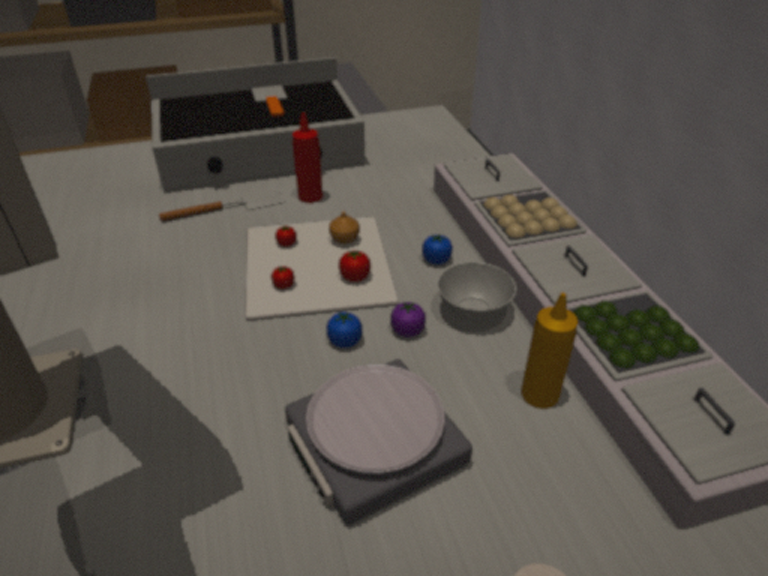

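The top view (shown at 1.5×) has three red tomatoes: the large one at (253,301) and small ones at (145,377) and (240,397). It also shows an onion at (165,295) and blue or purple look-alikes at (246,193), (365,268) and (361,342). The pan is at (525,345). The red one at (253,301) fits, being the largest red and on the board. The side view agrees, with it at (355,265).

```bash
cat > m.py <<'E'
from h import *
from scipy.optimize import least_squares
F={n:env.grab_frame(n) for n in("top","side")}
def blobs(f,roi):
    hsv=cv2.cvtColor(f["img"],cv2.COLOR_RGB2HSV); h,s,v=cv2.split(hsv)
    m=(((h<8)|(h>172))&(s>130)&(v>50)).astype(np.uint8)
    m=cv2.morphologyEx(m,cv2.MORPH_CLOSE,np.ones((7,7)))
    n,l,st,c=cv2.connectedComponentsWithStats(m)
    return [(c[i].round(1),st[i]) for i in range(1,n) if st[i][4]>40 and roi[0]<c[i][0]<roi[2] and roi[1]<c[i][1]<roi[3]]
B={"top":blobs(F["top"],(60,165,215,305)),"side":blobs(F["side"],(160,145,265,210))}
for n in B:
    for c,st in B[n]: print(n,c,st)
def tri(a,b):
    (o1,d1),(o2,d2)=ray(F["top"],*a),ray(F["side"],*b)
    k=np.linalg.lstsq(np.c_[d1,-d2],o2-o1,rcond=None)[0]
    p,q=o1+k[0]*d1,o2+k[1]*d2
    return (p+q)/2,np.linalg.norm(p-q)
for c,_ in B["top"]:
    print("top@z.038",at_z(F["top"],*c,.036).round(4))
    for b,_ in B["side"]:
        p,e=tri(c,b)
        if e<.012: print("  tri",p.round(4),round(e,4))
for c,_ in B["side"]: print("side@z.038",at_z(F["side"],*c,.036).round(4))
save(F["top"],"crop.png",(50,155,270,310),3)
f=F["top"]; save(f,"pan_top.png",(285,170,415,295),4)
save(F["side"],"pan_side.png",(185,235,320,345),4)
E
python3 m.py
```

```text
top [168.3 200.9] [155 188  28  27 572]
top [ 96.1 251.4] [ 86 242  21  19 306]
top [160.  264.7] [151 256  19  19 289]
side [190.2 157.2] [184 152  13  12 129]
side [236.1 177.2] [227 168  19  20 320]
side [188.1 184.9] [181 179  15  14 157]
top@z.038 [0.6049 0.1684 0.036 ]
  tri [0.6054 0.168  0.0377] 0.0018
top@z.038 [0.4955 0.3169 0.036 ]
  tri [0.4969 0.3186 0.0317] 0.0018
top@z.038 [0.4668 0.1793 0.036 ]
  tri [0.468  0.1805 0.031 ] 0.0016
side@z.038 [0.4972 0.3122 0.036 ]
side@z.038 [0.6069 0.1705 0.036 ]
side@z.038 [0.4683 0.1739 0.036 ]
```

View pics/crop.png

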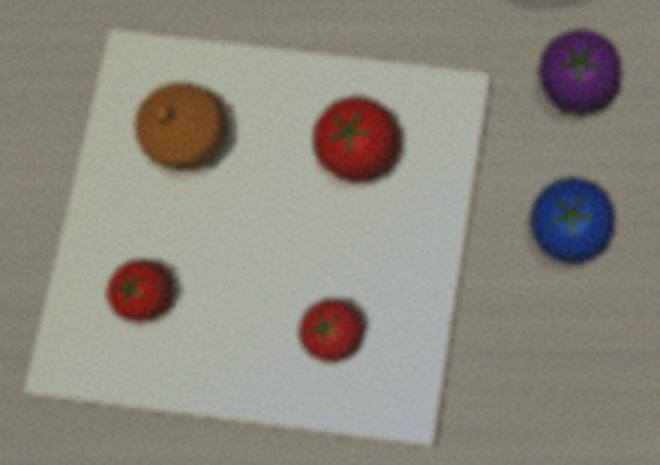

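View pics/pan_top.png

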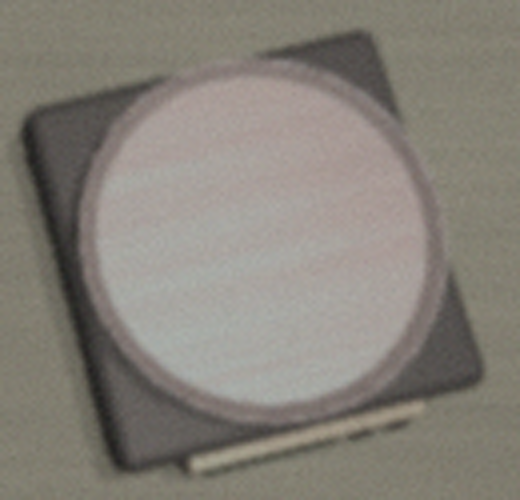

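View pics/pan_side.png

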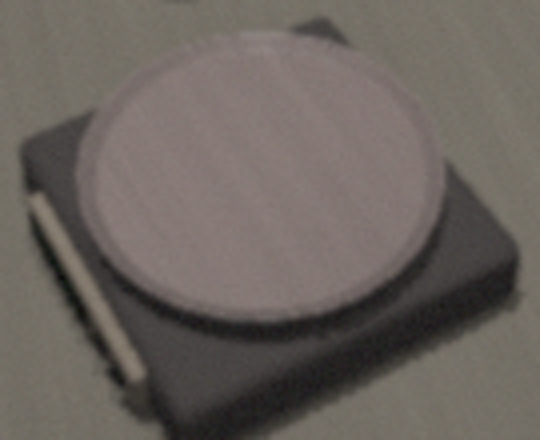

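The crop confirms it: the big red tomato is at crop (357,140) and about 60 mm across. Its triangulated z is 0.0377 against an expected 0.038. Next I'll compute the pan centre and the moves.

```bash
cat > p.py <<'E'
from h import *
from scipy.optimize import least_squares
F={n:env.grab_frame(n) for n in("top","side")}
def pr(f,X):
    fl=192/np.tan(np.radians(f["fov_y"])/2); c=X@np.array(f["R"]).T+np.array(f["t"])
    return c[:,:2]/c[:,2:]*fl+[f["cx"],f["cy"]]
a=np.linspace(0,2*np.pi,400)
# rim extremes (left,right,top,bottom) in full pixels
E={"top":np.array([79/4+285,446/4+285,57/4+170,424/4+170]),"side":np.array([76/4+185,446/4+185,30/4+235,322/4+235])}
def res(p,names,z=.070):
    o=[]
    for n in names:
        q=pr(F[n],np.c_[p[0]+.096*np.cos(a),p[1]+.096*np.sin(a),0*a+z])
        o.append(np.array([q[:,0].min(),q[:,0].max(),q[:,1].min(),q[:,1].max()])-E[n])
    return np.concatenate(o)
for ns in(["top"],["side"],["top","side"]):
    r=least_squares(res,[.5,-.15],args=(ns,)); print(ns,r.x.round(4),r.fun.round(2))
print("onion",at_z(F["top"],110,197,.046).round(3))
s=env.state(); R=Rn.from_quat(s["eef_rot"]).as_matrix(); print(R.round(3))
for T in([.6054,.1685,.16],[.6054,.1685,.018]): print((R.T@(np.array(T)-s["position"])*100).round(2))
E
python3 p.py
```

```text
['top'] [ 0.5355 -0.2194] [-0.63  0.62 -0.21  0.15]
['side'] [ 0.5384 -0.22  ] [ 0.   -0.    0.4  -0.28]
['top', 'side'] [ 0.537  -0.2198] [-0.48  0.73 -0.87 -0.6  -0.71 -0.7   0.47 -0.19]
onion [0.612 0.294 0.046]
[[ 0.948  0.319 -0.   ]
 [ 0.319 -0.948  0.001]
 [-0.    -0.001 -1.   ]]
[ 62.75 -59.12   7.14]
[ 62.75 -59.11  21.34]
```

drive_tool(
  rows=[
    [62.7, -59.1, 0, 0, 0],
    [62.7, -59.1, 0, 0, 0],
    [62.7, -59.1, 0, 0, 0],
    [62.7, -59.1, 0, 0, 0],
    [62.7, -59.1, 0, 0, 0],
    [62.7, -59.1, 0, 0, 0],
    [62.7, -59.1, 0, 0, 0],
    [62.7, -59.1, 0, 0, 0],
    [62.7, -59.1, 0, 0, 0],
    [62.7, -59.1, 0, 0, 0],
    [62.7, -59.1, 0, 0, 0],
    [62.7, -59.1, 0, 0, 0],
    [62.7, -59.1, 0, 0, 0],
    [62.7, -59.1, 0, 0, 0],
    [62.7, -59.1, 0, 0, 0],
    [62.7, -59.1, 0, 0, 0],
    [62.7, -59.1, 7, 0, 0],
    [62.7, -59.1, 7, 0, 20],
    [62.7, -59.1, 7, 0, 20],
    [62.7, -59.1, 7, 0, 20],
  ],
  squeeze=20,
)

```text
t: 2.8
position: [0.6064, 0.1677, 0.1635]
eef_rot: [0.987, 0.161, 0.002, -0.0]
wrist_force: [0.6, -0.4, 1.0]
grip_width: 0.0786
finger_force: 0.0
```

```bash
cat > w.py <<'E'
from h import *
import sys
def wf():
    s=env.state(); f=env.grab_frame("wrist"); T=np.array(f["T_tool_cam"])
    M=np.eye(4); M[:3,:3]=Rn.from_quat(s["eef_rot"]).as_matrix(); M[:3,3]=s["position"]
    W=M@T; f["R"]=W[:3,:3].T; f["t"]=-W[:3,:3].T@W[:3,3]
    return s,f
def pr(f,X):
    fl=192/np.tan(np.radians(f["fov_y"])/2); c=np.array(f["R"])@X+f["t"]
    return c[:2]/c[2]*fl+[f["cx"],f["cy"]]
E
python3 - <<'E'
from w import *
s,f=wf(); print(s["position"],s["q"].round(3)); save(f,"w1.png",k=1.5)
R=Rn.from_quat(s["eef_rot"]).as_matrix()
for y in(-.04,0,.04):
    for z in(0,-.013): print(y,z,pr(f,s["position"]+R@[0,y,z])*1.5)
hsv=cv2.cvtColor(f["img"],cv2.COLOR_RGB2HSV); h,sa,v=cv2.split(hsv)
m=(((h<8)|(h>172))&(sa>130)&(v>50)).astype(np.uint8); m=cv2.morphologyEx(m,5 and cv2.MORPH_CLOSE,np.ones((25,25)))
n,l,st,c=cv2.connectedComponentsWithStats(m)
for i in range(1,n):
    if st[i][4]>300: print(c[i],st[i],at_z(f,*c[i],.038).round(4))
print("tri centre projects",pr(f,np.array([.6054,.168,.038]))*1.5)
E
```

```text
[0.60635099 0.16773069 0.16353101] [ 0.251  0.508  1.669 -0.     0.961  1.498]
-0.04 0 [277.95157735 369.32528784]
-0.04 -0.013 [268.78641759 387.32456658]
0 0 [385.59847461 369.36012416]
0 -0.013 [385.59056442 387.36997011]
0.04 0 [493.32920801 369.39498762]
0.04 -0.013 [502.49342408 387.41541201]
[257.00230112 188.32018409] [ 226  157   62   63 3042] [0.6039 0.167  0.038 ]
[ 84.48109059 239.38170624] [  65  221   45   36 1137] [0.4944 0.3194 0.038 ]
[207.28478964 293.59466019] [ 188  273   40   41 1236] [0.4714 0.1805 0.038 ]
tri centre projects [384.73807182 279.94385987]
```

View pics/w1.png

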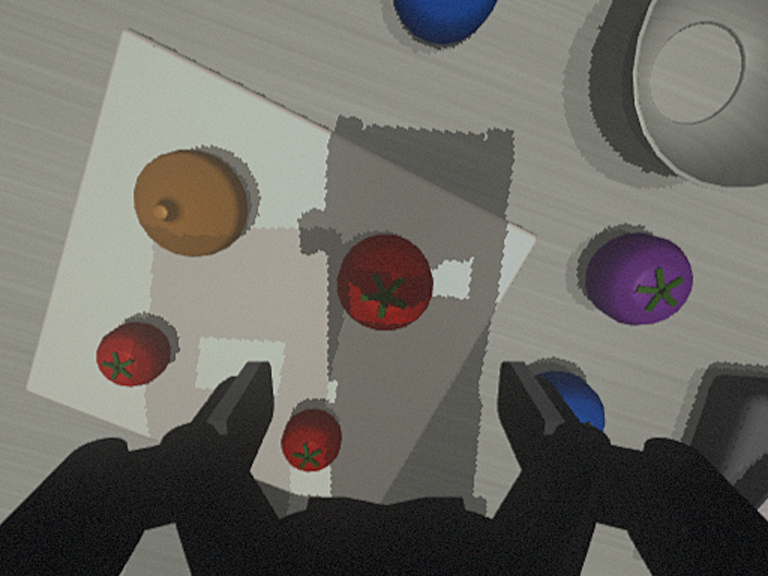

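The wrist view shows the tomato at (385,282), under the centre line where the triangulated centre projects. The fingertips at (271,362) and (498,362) stand about 11 mm behind the TCP at this opening, so the TCP is the shut-tip reference. I'll descend with TCP z near 0.014, starting with a partial step.

drive_tool(
  rows=[
    [-0.1, 0, 3, 0, 20],
    [-0.1, 0, 6, 0, 20],
    [-0.1, 0, 9, 0, 20],
    [-0.1, 0, 11, 0, 20],
    [-0.1, 0, 12, 0, 20],
    [-0.1, 0, 12, 0, 20],
    [-0.1, 0, 12, 0, 20],
  ],
)

```text
t: 3.72
position: [0.605, 0.1678, 0.0424]
eef_rot: [0.987, 0.162, 0.001, -0.0]
wrist_force: [-0.2, -0.2, -0.1]
grip_width: 0.0788
finger_force: 0.0
```

drive_tool(
  rows=[
    [0, 0, 1, 0, 20],
    [0, 0, 2, 0, 20],
    [0, 0, 2.7, 0, 20],
    [0, 0, 2.8, 0, 30],
    [0, 0, 2.8, 0, 45],
    [0, 0, 2.8, 0, 55],
    [0, 0, 2.8, 0, 60],
    [0, 0, 2.8, 0, 60],
    [0, 0, 2.8, 0, 60],
  ],
)

```text
t: 4.85
position: [0.6042, 0.1676, 0.0134]
eef_rot: [0.987, 0.162, 0.0, -0.0]
wrist_force: [0.6, -0.3, -0.5]
grip_width: 0.0651
finger_force: 0.0
```

drive_tool(
  rows=[
    [0, 0, 0, 0, 64],
    [0, 0, 0, 0, 67],
    [0, 0, 0, 0, 69],
    [0, 0, 0, 0, 70],
    [0, 0, 0, 0, 70],
  ],
)

```text
t: 5.48
position: [0.6042, 0.1675, 0.0134]
eef_rot: [0.987, 0.162, 0.0, 0.0]
wrist_force: [0.2, -2.2, 2.1]
grip_width: 0.0621
finger_force: 2.2
```

drive_tool(
  rows=[
    [0, 0, 0, 0, 71],
    [0, 0, 0, 0, 72],
    [0, 0, 0, 0, 72],
    [0, 0, 0, 0, 72],
  ],
)

```text
t: 5.98
position: [0.6042, 0.1675, 0.0135]
eef_rot: [0.987, 0.162, 0.0, 0.0]
wrist_force: [-0.2, -3.6, 5.4]
grip_width: 0.0613
finger_force: 13.2
```

drive_tool(
  rows=[
    [0, 0, 0, 0, 71],
    [0, 0, 0, 0, 71],
    [0, 0, -0.3, 0, 71],
    [0, 0, -1, 0, 71],
    [0, 0, -2, 0, 71],
    [0, 0, -3, 0, 71],
    [0, 0, -3, 0, 71],
  ],
)

```text
t: 6.85
position: [0.605, 0.1678, 0.0447]
eef_rot: [0.987, 0.162, 0.001, -0.0]
wrist_force: [0.1, -0.1, -1.8]
grip_width: 0.0617
finger_force: 9.2
```

drive_tool(
  rows=[
    [0, 0, -2, 0, 71],
    [0, 0, -5, 0, 71],
    [0, 0, -8, 0, 71],
    [0, 0, -11, 0, 71],
    [-0.5, 1, -12, 0, 71],
    [-1.6, 3, -12, 0, 71],
    [-3.3, 6, -12, 0, 71],
    [-5, 9.2, -12, 0, 71],
    [-6.8, 12.5, -12, 0, 71],
    [-8.6, 15.8, -12, 0, 71],
    [-10.4, 19.1, -12, 0, 71],
    [-12.2, 22.4, -12, 0, 71],
    [-14, 25.7, -12, 0, 71],
    [-15.7, 28.9, -12, 0, 71],
    [-17.2, 31.6, -12, 0, 71],
    [-18.2, 33.4, -12, 0, 71],
    [-18.7, 34.3, -12, 0, 71],
    [-18.8, 34.6, -12, 0, 71],
    [-18.8, 34.6, -12, 0, 71],
    [-18.8, 34.6, -12, 0, 71],
  ],
)

```text
t: 9.35
position: [0.5366, -0.2196, 0.1633]
eef_rot: [0.987, 0.162, -0.0, -0.0]
wrist_force: [0.0, -0.4, -1.2]
grip_width: 0.0619
finger_force: 9.2
```

```bash
cat > c.py <<'E'
from w import *
s,fw=wf(); out={}
p=s["position"]; print(p, "expect tomato z",p[2]+.0245)
for n in("top","side"):
    f=env.grab_frame(n); u=pr(f,p+[0,0,.0245]); print(n,"expected px",u.round(1))
    save(f,f"c_{n}.png",(int(u[0])-60,int(u[1])-60,int(u[0])+60,int(u[1])+60),4)
A=cv2.imread("pics/c_side.png"); save(fw,"cw.png",(130,60,390,384),480/324)
B=cv2.imread("pics/cw.png"); cv2.imwrite("pics/c.png",np.hstack([A[:480,:400],B[:480,:390]]))
E
python3 c.py
```

```text
[ 0.53656596 -0.21955595  0.16331917] expect tomato z 0.18781917099604079
top expected px [365.4 217.9]
side expected px [248.6 235.4]
```

View pics/c.png

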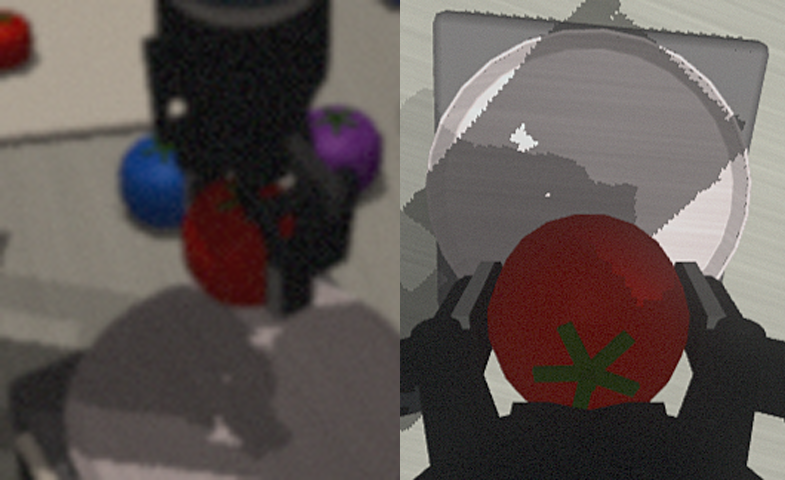

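The tomato hangs upright, centred between the pads (side crop at about (235,245), wrist crop at about (590,310)), with the pan below. I'll lower it in stages.

drive_tool(
  rows=[
    [0, 0, 2, 0, 71],
    [0, 0, 4.5, 0, 71],
    [0, 0, 6.5, 0, 71],
    [0, 0, 8, 0, 71],
    [0, 0, 8.8, 0, 71],
    [0, 0, 8.8, 0, 71],
    [0, 0, 8.8, 0, 71],
    [0, 0, 8.8, 0, 71],
  ],
)

```text
t: 10.5
position: [0.5368, -0.2205, 0.076]
eef_rot: [0.987, 0.162, 0.001, 0.0]
wrist_force: [-0.4, -0.7, -1.5]
grip_width: 0.0621
finger_force: 9.2
```

10.5 mm should remain, so I'll go 8 mm gently and then in 1 mm steps.

drive_tool(
  rows=[
    [0, 0, 0.2, 0, 71],
    [0, 0, 0.4, 0, 71],
    [0, 0, 0.6, 0, 71],
    [0, 0, 0.8, 0, 71],
    [0, 0, 0.8, 0, 71],
    [0, 0, 0.8, 0, 71],
  ],
)

```text
t: 11.25
position: [0.5364, -0.2203, 0.0673]
eef_rot: [0.987, 0.162, -0.0, -0.0]
wrist_force: [-0.5, -0.1, -2.6]
grip_width: 0.0615
finger_force: 9.2
```

drive_tool(
  rows=[
    [0, 0, 0.05, 0, 71],
    [0, 0, 0.1, 0, 71],
    [0, 0, 0.1, 0, 71],
    [0, 0, 0.1, 0, 71],
  ],
)

```text
t: 11.75
position: [0.5364, -0.2204, 0.0664]
eef_rot: [0.987, 0.162, -0.0, 0.0]
wrist_force: [-0.2, -0.3, -1.3]
grip_width: 0.0614
finger_force: 9.2
```

drive_tool(
  rows=[
    [0, 0, 0.05, 0, 71],
    [0, 0, 0.05, 0, 71],
    [0, 0, 0.05, 0, 71],
  ],
)

```text
t: 12.12
position: [0.5364, -0.2203, 0.0658]
eef_rot: [0.987, 0.162, -0.0, -0.0]
wrist_force: [0.5, 0.3, -1.3]
grip_width: 0.0621
finger_force: 9.2
```

drive_tool(
  rows=[
    [0, 0, 0.05, 0, 71],
    [0, 0, 0.05, 0, 71],
    [0, 0, 0.05, 0, 71],
  ],
)

```text
t: 12.5
position: [0.5364, -0.2204, 0.0655]
eef_rot: [0.987, 0.162, 0.0, 0.0]
wrist_force: [-1.1, -0.5, 1.6]
grip_width: 0.0619
finger_force: 9.3
```

drive_tool(
  rows=[
    [0, 0, 0, 0, 71],
    [0, 0, 0, 0, 71],
  ],
)

```text
t: 12.75
position: [0.5365, -0.2204, 0.0655]
eef_rot: [0.987, 0.162, 0.0, 0.0]
wrist_force: [-1.1, 0.1, 1.8]
grip_width: 0.0619
finger_force: 9.4
```

The tomato rests on the pan with about 3 N. I'll open slowly, then retreat straight up.

drive_tool(
  rows=[
    [0, 0, 0, 0, 70],
    [0, 0, 0, 0, 69],
    [0, 0, 0, 0, 67],
    [0, 0, 0, 0, 62],
    [0, 0, 0, 0, 50],
    [0, 0, 0, 0, 30],
    [0, 0, 0, 0, 10],
    [0, 0, 0, 0, 0],
    [0, 0, 0, 0, 0],
  ],
)

```text
t: 13.88
position: [0.5364, -0.2204, 0.0653]
eef_rot: [0.987, 0.162, 0.0, -0.0]
wrist_force: [-0.1, 0.6, -0.6]
grip_width: 0.0855
finger_force: 0.0
```

drive_tool(
  rows=[
    [0, 0, -1, 0, 0],
    [0, 0, -3, 0, 0],
    [0, 0, -6, 0, 0],
    [0, 0, -10, 0, 0],
    [0, 0, -14, 0, 0],
    [0, 0, -18, 0, 0],
    [0, 0, -18, 0, 0],
    [0, 0, -18, 0, 0],
  ],
)

```text
t: 14.88
position: [0.5361, -0.2202, 0.2459]
eef_rot: [0.987, 0.162, 0.0, 0.0]
wrist_force: [-0.4, 0.8, 0.7]
grip_width: 0.085
finger_force: 0.0
```

```bash
cat > e.py <<'E'
from w import *
s,f=wf(); g=env.grab_frame("side")
hsv=cv2.cvtColor(f["img"],cv2.COLOR_RGB2HSV); h,sa,v=cv2.split(hsv)
m=(((h<8)|(h>172))&(sa>130)&(v>40)).astype(np.uint8); m=cv2.morphologyEx(m,cv2.MORPH_CLOSE,np.ones((25,25)))
n,l,st,c=cv2.connectedComponentsWithStats(m)
for i in range(1,n):
    if st[i][4]>300: print(c[i],st[i],at_z(f,*c[i],.09).round(4))
save(f,"ew.png",k=.78125); save(g,"eg.png",k=.78125)
cv2.imwrite("pics/e.png",np.hstack([cv2.imread("pics/ew.png"),cv2.imread("pics/eg.png")]))
E
python3 e.py
```

```text
[256.78242188 177.85546875] [ 229  149   57   58 2560] [ 0.536  -0.2199  0.09  ]
```

View pics/e.png

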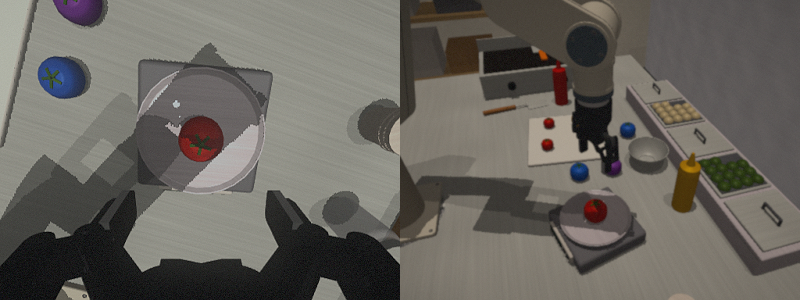

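The tomato stands stem up at the pan's middle: wrist view (201,140), side view (595,210). It measures (0.536, -0.220) against the pan at (0.537, -0.220). The small tomatoes are still on the board and the gripper is clear.

```bash
python3 -c "
from bench import env
print(env.hand_in())"
```

```text
the job is handed in; nothing more can be done
None
```

I set the big tomato stem up on the scale pan, about 1 mm from its middle by camera, with a measured grip of at most 13 N per finger, and handed the job in at about 15 s; the small tomatoes were left on the board, and no verdict came back.

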